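Snap a fresh round cell into the spring clips of a charger board

ROBOT

A 6-joint arm with a two-finger parallel gripper is mounted at the origin on the work surface. World frame = base frame: x ahead of the robot, y to its left, z up, the work surface at z = 0. Lengths are in mm, angles in rad, forces in N, time in s.
With the tool pointing down it reaches from about 300 to 875 mm from the base axis. Payload 6.4 kg.
Tool frame: the origin (TCP) lies on the mounting face of the last link; the fingertips stand 173 mm ahead of it and the grasp point (between the pads) lies 155 mm ahead of it (robot.tips_ahead is the z of the fingertips in the tool frame, in mm); z points along the fingers, y is the line along which they close (so a half turn about z gives the same grasp; the last joint's range is limited). The gripper opens to 85 mm and grips with 20 to 120 N. Pads are 22 mm wide; open, the fingers measure 114 mm over their backs; the gripper's body (76 mm by 85 mm) begins 54 mm behind the grasp point. The pads swing forward as they close: fully open they stand 13 mm farther back than shut.
Start: joints at [1.02, 0.181, 1.607, -0, 1.354, -0.206], TCP at [194.345, 541.177, 404.688] pointing down, gripper open.
Joint ranges: [-2.99, 2.99], [-0.89, 2.07], [0.3, 2.58], [-1.14, 4.28], [0, 2.63], [-3.12, 3.12]. Speed limits (rad/s): [2.57, 2.57, 3.01, 3.14, 3.14, 3.14].

INTERFACE

Orientations are given as a 3x3 rotation matrix whose columns are the frame's x, y, z axes.
In Python, from rig import robot gives the robot as it stands. The module is installed in compiled form; this text tells all that it offers.
- The arm moves only by the tool send_rows, never from a script. Its argument "series" is a list of rows, each an object of numbers: "tx", "ty", "tz": the shift along the world's x, y, z in mm; "twist": the turn about the world's z in degrees; "hand": the closure, from 0 (fully open) to 1 (shut). A call has 1 to 12 rows; each row shifts and turns the commanded pose from where the row before left it; what a row does not reach is not made up. A row lasts 1/10 s, in which the tool goes at most 50 mm and 8.59 degrees, less where a joint would pass 70% of its speed; a pose out of reach is approached as far as the arm can. A call is refused whole if a number of a shift passes 50 or a number of a turn 8.59, either way. A call with a gripper value outside its range is refused whole. The fingers move at their own pace and stop on an object; "force" is the grip in N (left out, the last holds). Time passes only in rows, so rows that do not move let the fingers close. It gives the time, the measured TCP pose, the force, the opening and the grip force at its end, in the units of the state.
- robot.state(): the state, without advancing time (a new reading comes with each control period).
- robot.get_image(name): name is "side" or "top" or "wrist"; returns a dict with "frame" (420x560x3 uint8, red, green, blue), "fovy" (degrees; the focal length in pixels is half the picture's height over the tangent of half this angle, whatever the lens; pixels are square), "cx", "cy" (the principal point, pixels), "rvec" (rotation vector, rad) and "tvec" (3), from world to camera coordinates, as OpenCV has them. Camera axes: x right, y down, z forward; pixel columns grow to the right and rows downward; lengths in mm; the calibration is good to about 2 mm. A picture is of the moment at which its call begins. There is no depth.
- robot.close_job(): hands the job in; it is judged then, once.
The state is a dict: "clock": time; "qpos": joint angles; "qd": joint speeds; "tau": joint torques, N m; "ee_pos": TCP position; "ee_rot": TCP orientation; "contact_force": force on the tool from outside, world axes, zero at the start; "moment": the same for the moment, N m; "width": finger opening in mm; "finger_force": force on a finger pad.
Only numpy, scipy, OpenCV 4.12 (cv2) and the standard library are available. Lean on these libraries where they do the work, as an engineer would, in place of code of your own. Each camera call takes 0.05 s, during which the arm holds its last target. There are 200 camera calls.

TASK

Take the round battery cell out of its cradle and fit it in the empty cell holder on the circuit board, with the cell's raised button end towards the black charging socket, away from the two metal sockets. Lay it across the mouths of the two spring clips, then press one end after the other, right over its clip, until each end snaps fully home on the clip's floor; ease off as soon as it snaps, and never push on the soft-bedded board with more than 20 N. Leave the solder reel, the screwdriver and the jar where they are.

Things in the scene. Friction and masses are not known exactly. Their poses are not given: they have to be found in the camera images.
- cell_mid (a point): Centre of the loose round battery cell, on its axis: a grey sleeved can 26 mm in diameter, 65 mm long, 60 to 130 g. Its own x axis runs along the can from the flat end to the button end. At the start it lies level in the cradle, axis 33 mm above the table.
- cell_plus (a point): Centre of the cell's button end face, 32.5 mm from cell_mid. A metal button 9 mm in diameter stands 2 mm proud of it, ringed by a white washer, and a dark crimp groove 2 mm wide runs round the can 5 mm from this end.
- cell_flat (a point): Centre of the cell's other end face, 32.5 mm from cell_mid: flat bare metal.
- cradle: Black plastic cradle fixed on the mat, 90 x 46 mm, that holds the cell near both its ends in V seats and between end stops whose tops are 27 mm above the table; origin under its middle, x along the cell. The middle 50 mm of the cell are free on both sides for the fingers; under them runs a bar 22 mm wide, its top 11 mm above the table. Lift the cell straight out.
- bay (a point): Middle of the cell holder on the dark green circuit board, where cell_mid is when the cell is home. x points along the holder to the end with the charging socket (black block, 14 x 10 x 11 mm, at the board's edge; two metal sockets are at the other edge), z up. The board, 138 x 94 mm, has its top 15 mm below bay; beside the middle of the holder parts are under 2 mm high.
- clip_socket (a point): Spring clip nearer the charging socket: the point on the seated cell's axis over its middle, 25.5 mm from bay. Two springy metal jaws, 10 mm wide along x, one on each side of the cell: rolled beads 22 mm apart at 4 mm above this point, flared tops up to 10 mm above it. A cell laid in the mouths of both clips rests on the beads, axis 11 mm above bay.
- clip_far (a point): The same for the other clip. Pushed down over a clip, the cell's end spreads the jaws with rising force, snaps through 3 to 6 mm above home and drops on to the clip's floor; the force then falls to almost nothing (small slips before are not the snap). The peak, 8 to 17 N a clip, differs from start to start. Soft end contacts, 31 and 33 mm from bay, yield to the cell's ends.
- board (a joint): How far the board has sunk into the foam it lies on, m, positive down, 0 at rest. The black foam slab, 156 x 112 x 40 mm, is soft: it yields straight down 1 mm for every 2 N pushed on the board (20 N: 10 mm) and springs back; holder, bay and clips sink with it. At rest bay is 60 mm above the table. Do not push with more than 9 N on an end that is home.
- reel: White plastic reel of solder lying flat, 54 mm in diameter, 25 mm high; origin at the centre of its underside. Not to be disturbed.
- driver: Screwdriver with a black handle, 160 mm long, lying beyond the board. Not to be disturbed.
- jar: Low white screw-top jar, 42 mm in diameter, 36 mm high; origin at the centre of its underside. Not to be disturbed.
Not all that is in view belongs to the job. Of the things that look like the part that bears cell_mid, the smallest one is meant. What is shaped like the part that bears bay but brown is not meant.

How it is judged:
By the outcome, as a careful person would: the job done as asked, in the order asked, and still so for the second after the job is handed in, with the robot touching nothing.
It also fails if it takes over 61 s, if anything falls off the work surface, if the arm or the gripper's body presses on something with over 40 N, if the wrist force passes 120 N, or if a joint passes its speed limit or range.

## Working session

There is one attempt and no reset: what is moved stays moved. The work goes in short steps, Python scripts to look and compute and a tool call to move; the robot and the scene stay as the last step left them, time stands still between calls to the robot, and variables do not carry over. Pictures are saved under pics/ and viewed, at most 10 in all, crops included, and the job is handed in when it is done.

Besides the shell and the picture viewer there is one more tool, called after "Call:" by a JSON object that holds its "method" and its "body", one argument or row to a line. send_rows: Moves the arm, as the interface text tells. Its arguments: {"type":"object","properties":{"series":{"type":"array","items":{"type":"object","properties":{"tx":{"type":"number"},"ty":{"type":"number"},"tz":{"type":"number"},"twist":{"type":"number"},"hand":{"type":"number"}}}},"force":{"type":"number"}},"required":["series"]}

```bash
mkdir -p pics
cat > h.py <<'E'
import numpy as np, cv2
from rig import robot
def grab(name,fn=None):
    d=robot.get_image(name)
    if fn: cv2.imwrite('pics/'+fn,d['frame'][:,:,::-1])
    return d
def cam(d):
    f=d['frame'].shape[0]/2/np.tan(np.radians(d['fovy'])/2)
    K=np.array([[f,0,d['cx']],[0,f,d['cy']],[0,0,1.]])
    R=cv2.Rodrigues(np.array(d['rvec'],float))[0]; t=np.array(d['tvec'],float).ravel()
    return K,R,t
def ray(d,uv,z):
    K,R,t=cam(d); c=-R.T@t
    v=R.T@np.linalg.inv(K)@np.array([uv[0],uv[1],1.])
    return c+v*(z-c[2])/v[2]
def proj(d,p):
    K,R,t=cam(d); q=K@(R@np.array(p,float)+t); return q[:2]/q[2]
E
python3 - <<'E'
from h import *
ims=[]
for n in ['top','side','wrist']:
    d=grab(n,n+'0.png'); K,R,t=cam(d); print(n,K[0,0],d['cx'],d['cy'],-R.T@t,R.round(3).tolist())
    np.save(n+'0.npy',d,allow_pickle=True)
s=robot.state(); print(s)
E
```

```text
top 495.3111664108765 281.7652319872517 208.01248957728987 [ 541.97600561 -135.25117316 1341.90625779] [[-0.012, -1.0, -0.016], [-0.999, 0.012, -0.048], [0.049, 0.016, -0.999]]
side 410.46273433839553 285.0720332064162 210.57958285574372 [363.43909998 681.49816436 686.69379119] [[-0.962, -0.273, 0.012], [-0.168, 0.555, -0.815], [0.216, -0.786, -0.58]]
wrist 300.1301182167584 281.77979214951733 211.1773484509397 [124.92645948 565.30904254 371.79087443] [[0.339, 0.941, -0.001], [0.901, -0.325, 0.287], [0.27, -0.098, -0.958]]
{'clock': 0.15, 'qpos': array([ 1.01971520e+00,  1.81354561e-01,  1.60775284e+00, -1.41612475e-05,
        1.35379020e+00, -2.06311170e-01]), 'qd': array([-0.00128934, -0.0029302 , -0.00318742, -0.00200513,  0.00015263,
       -0.00192098]), 'tau': array([ 1.19066277e-03, -4.45266223e+01, -3.51692426e+01, -4.07552989e-04,
        5.92104057e-03,  1.41872229e-05]), 'ee_pos': array([194.231149  , 541.00514252, 404.01217007]), 'ee_rot': array([[-9.41154176e-01,  3.37976871e-01, -6.71496456e-04],
       [ 3.37977443e-01,  9.41153545e-01, -1.11899711e-03],
       [ 2.53786129e-04, -1.28009946e-03, -9.99999148e-01]]), 'contact_force': array([-0.05180108,  0.34993695, -0.9210158 ]), 'moment': array([-0.00827594, -0.00620322,  0.03258291]), 'finger_force': 0.0, 'width': 85.94547906242691}
```

View pics/top0.png

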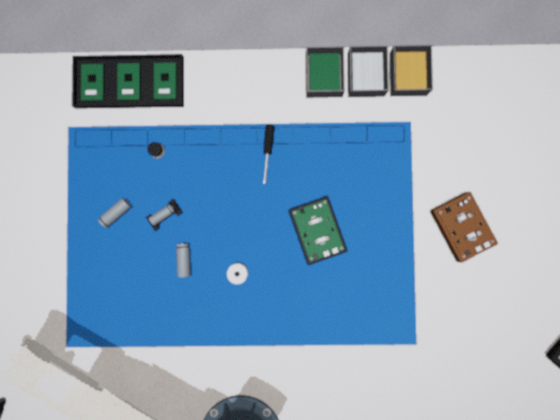

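View pics/side0.png

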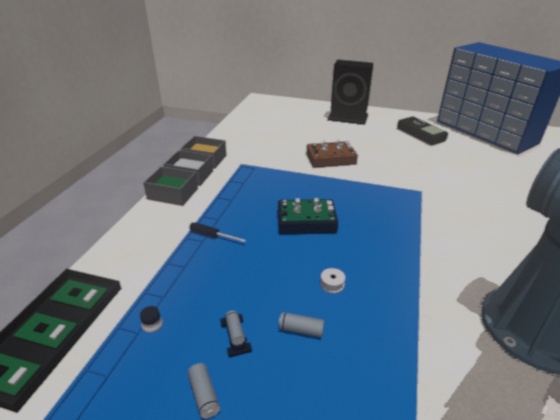

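The top view shows three grey cans: at (115,213) and (183,260), both larger and loose, and at (164,214) in the black cradle. The cradle one is the smallest, so it fits. The green board is at (318,230) and the brown decoy at (464,227). The reel is at (237,274), the driver at (267,150) and the jar at (156,150). I'll confirm this in one enlarged crop.

Run:
```python
from h import *
t=cv2.imread('pics/top0.png'); s=cv2.imread('pics/side0.png')
def c(im,x,y,w,h): return cv2.resize(im[y:y+h,x:x+w],(400,300),interpolation=cv2.INTER_CUBIC)
o=np.vstack([np.hstack([c(t,90,185,120,90),c(t,270,185,100,75)]),np.hstack([c(s,180,295,160,120),c(s,265,185,88,66)])])
cv2.imwrite('pics/c1.png',o)
d=np.load('top0.npy',allow_pickle=True).item()
for n,uv,z in [('cell',(164,214),33),('board',(318,230),45),('reel',(237,274),25),('jar',(156,150),36),('bigA',(115,213),20),('bigB',(183,260),20),('drv1',(269,128),20),('drv2',(264,183),10)]: print(n,ray(d,uv,z).round())
```

```text
cell [594. 198.  33.]
board [ 546. -209.   45.]
reel [433.   6.  25.]
jar [765. 219.  36.]
bigA [598. 334.  20.]
bigB [471. 151.  20.]
drv1 [823. -82.  20.]
drv2 [675. -67.  10.]
```

View pics/c1.png

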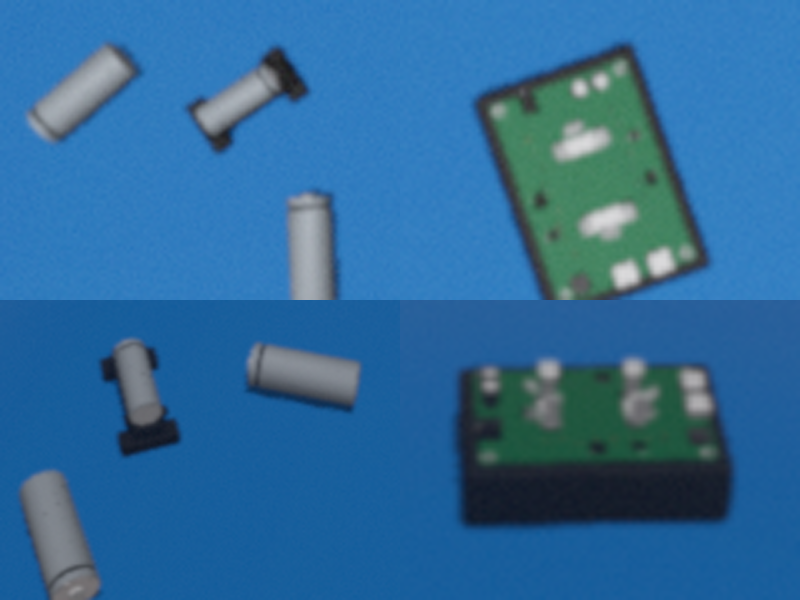

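The crop confirms it: the small can sits in the cradle, with its groove and button end at the upper right in the top view (about −54° in world). On the green board the black socket is at the upper edge and the two metal sockets at the lower edge, so the bay's x axis is at about +20°. Next I go above the cradle.

Call:
{"method": "send_rows", "body": {
  "series": [
    {"tx":33,"ty":-28.5,"tz":-4,"twist":-2.8,"hand":0},
    {"tx":33,"ty":-28.5,"tz":-4,"twist":-2.8},
    {"tx":33,"ty":-28.5,"tz":-4,"twist":-2.8},
    {"tx":33,"ty":-28.5,"tz":-4,"twist":-2.8},
    {"tx":33,"ty":-28.5,"tz":-4,"twist":-2.8},
    {"tx":33,"ty":-28.5,"tz":-4,"twist":-2.8},
    {"tx":33,"ty":-28.5,"tz":-4,"twist":-2.8},
    {"tx":33,"ty":-28.5,"tz":-4,"twist":-2.8},
    {"tx":33,"ty":-28.5,"tz":-4,"twist":-2.8},
    {"tx":33,"ty":-28.5,"tz":-4,"twist":-2.8},
    {"tx":33,"ty":-28.5,"tz":-4,"twist":-2.8},
    {"tx":33,"ty":-28.5,"tz":-4,"twist":-2.8}
  ]
}}

```text
schema error: expected keys tx, ty, tz, twist, hand
```

Call:
{"method": "send_rows", "body": {
  "series": [
    {"tz":-4},
    {},
    {}
  ]
}}

```text
schema error: expected keys tx, ty, tz, twist, hand
```

Run:
```python
from h import *
d=grab('wrist','w1.png'); np.save('w1.npy',d,allow_pickle=True)
s=robot.state(); print(s['ee_pos'],s['ee_rot'].round(3).tolist(),s['contact_force'])
print(proj(d,[594,198,33]), cam(d)[0][0,0])
```

```text
[194.25980704 541.03559257 404.10852782] [[-0.941, 0.338, -0.001], [0.338, 0.941, -0.001], [0.0, -0.001, -1.0]] [-1.88554979 -0.11747031  0.04474736]
[167.01151926 484.9664403 ] 300.1301182167584
```

View pics/w1.png

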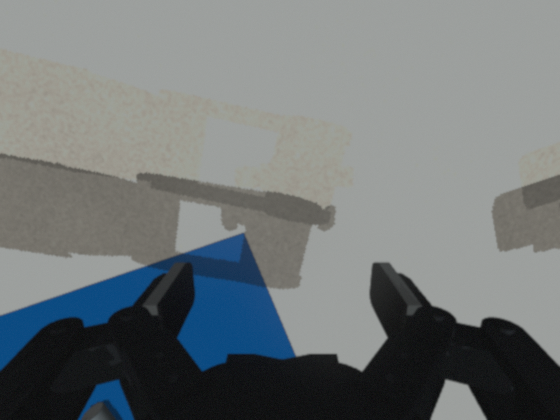

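Both calls were refused because every row needs all five keys. The arm hasn't moved, and the wrist view shows only the mat corner at (245,235) and the fingers at (170,300) and (400,300).

Call:
{"method": "send_rows", "body": {
  "series": [
    {"tx":33,"ty":-28.5,"tz":-4,"twist":-2.8,"hand":0},
    {"tx":33,"ty":-28.5,"tz":-4,"twist":-2.8,"hand":0},
    {"tx":33,"ty":-28.5,"tz":-4,"twist":-2.8,"hand":0},
    {"tx":33,"ty":-28.5,"tz":-4,"twist":-2.8,"hand":0},
    {"tx":33,"ty":-28.5,"tz":-4,"twist":-2.8,"hand":0},
    {"tx":33,"ty":-28.5,"tz":-4,"twist":-2.8,"hand":0},
    {"tx":33,"ty":-28.5,"tz":-4,"twist":-2.8,"hand":0},
    {"tx":33,"ty":-28.5,"tz":-4,"twist":-2.8,"hand":0},
    {"tx":33,"ty":-28.5,"tz":-4,"twist":-2.8,"hand":0},
    {"tx":33,"ty":-28.5,"tz":-4,"twist":-2.8,"hand":0},
    {"tx":33,"ty":-28.5,"tz":-4,"twist":-2.8,"hand":0},
    {"tx":33,"ty":-28.5,"tz":-4,"twist":-2.8,"hand":0}
  ]
}}

```text
clock: 1.4
ee_pos: [591.5, 197.8, 356.3]
ee_rot: [[-0.595, 0.804, -0.0], [0.804, 0.595, 0.0], [0.0, -0.0, -1.0]]
contact_force: [-0.1, 0.4, 0.2]
width: 85.7
finger_force: 0.0
```

Call:
{"method": "send_rows", "body": {
  "series": [
    {"tx":0,"ty":0,"tz":-10,"twist":0,"hand":0},
    {"tx":0,"ty":0,"tz":0,"twist":0,"hand":0},
    {"tx":0,"ty":0,"tz":0,"twist":0,"hand":0}
  ]
}}

```text
clock: 1.7
ee_pos: [589.5, 199.8, 346.0]
ee_rot: [[-0.598, 0.802, -0.002], [0.802, 0.598, 0.0], [0.001, -0.002, -1.0]]
contact_force: [0.4, 0.2, 0.7]
width: 85.1
finger_force: 0.0
```

Run:
```python
from h import *
d=grab('wrist','w2.png'); np.save('w2.npy',d,allow_pickle=True)
s=robot.state(); print(s['clock'],s['ee_pos'],s['ee_rot'].round(3).tolist(),s['contact_force'])
print(proj(d,[594,198,33]))
```

```text
1.75 [589.47968331 200.16633251 346.63692978] [[-0.598, 0.801, -0.001], [0.801, 0.598, 0.0], [0.001, -0.001, -1.0]] [ 0.41844512  1.28866194 -0.26894803]
[285.33688885 204.71727589]
```

View pics/w2.png

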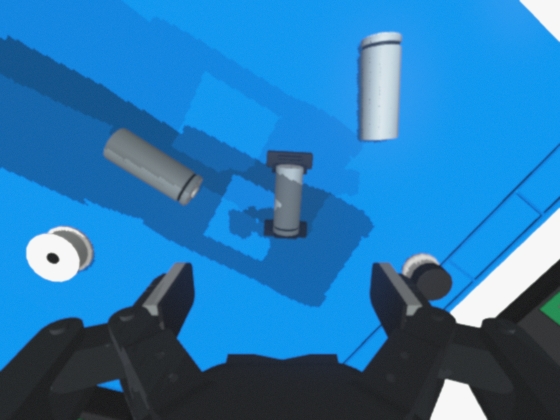

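The wrist view shows the cell in the cradle at about (288,200), with its dark groove (button end) at the bottom (286,232) and its flat end at (290,167). The bigger cans are at (152,166) and (380,88). I'll measure it by saturation mask.

Run:
```python
from h import *
d=np.load('w2.npy',allow_pickle=True).item()
im=d['frame']; hsv=cv2.cvtColor(im,cv2.COLOR_RGB2HSV)
m=((hsv[:,:,1]<90)&(hsv[:,:,2]>85)).astype(np.uint8); 
x0,x1,y0,y1=262,316,145,245
sub=np.zeros_like(m); sub[y0:y1,x0:x1]=m[y0:y1,x0:x1]
sub=cv2.morphologyEx(sub,cv2.MORPH_CLOSE,np.ones((5,5)))
n,l,st,c=cv2.connectedComponentsWithStats(sub); i=1+np.argmax(st[1:,4]); print(st[i],c[i])
ctr=np.argwhere(l==i)
for r in range(150,244,6):
    xs=np.where(l[r]==i)[0]
    if len(xs): print(r,xs.min(),xs.max())
for r in range(160,242,2): print(r,im[r,288].tolist(),end=' ')
```

```text
[ 269  153   35   84 1920] [286.88072917 197.1890625 ]
156 269 276
162 276 285
168 275 303
174 276 302
180 276 301
186 276 300
192 276 300
198 276 300
204 275 299
210 274 299
216 274 298
222 273 299
228 273 298
234 277 296
160 [57, 68, 90] 162 [55, 67, 87] 164 [92, 99, 112] 166 [126, 132, 141] 168 [152, 165, 176] 170 [177, 194, 206] 172 [177, 194, 206] 174 [177, 195, 206] 176 [175, 192, 203] 178 [148, 163, 174] 180 [114, 126, 137] 182 [110, 122, 134] 184 [111, 123, 135] 186 [111, 123, 135] 188 [111, 122, 134] 190 [110, 122, 134] 192 [112, 124, 135] 194 [111, 123, 134] 196 [110, 122, 133] 198 [111, 123, 134] 200 [111, 123, 134] 202 [112, 124, 134] 204 [111, 123, 133] 206 [111, 122, 133] 208 [111, 123, 133] 210 [110, 122, 133] 212 [111, 123, 133] 214 [110, 122, 132] 216 [109, 122, 132] 218 [109, 121, 132] 220 [110, 122, 133] 222 [109, 121, 132] 224 [110, 121, 132] 226 [110, 122, 132] 228 [99, 111, 123] 230 [58, 71, 86] 232 [104, 116, 127] 234 [106, 117, 129] 236 [62, 72, 87] 238 [32, 69, 111] 240 [23, 101, 169]
```

Run:
```python
from h import *
d=np.load('w2.npy',allow_pickle=True).item()
K,R,t=cam(d);print(-R.T@t)
a=ray(d,(289.2,171),36);b=ray(d,(285.6,226),36);print('axis pts',a,b,np.degrees(np.arctan2(*(b-a)[1::-1])))
g=ray(d,(285.5,230),46);e=ray(d,(289,165.5),46);f=ray(d,(285.3,236),46);print('groove',g,'flat top',e,'plus top',f,np.linalg.norm(e-f),np.linalg.norm(e-g))
u=(g-e)/np.linalg.norm(g-e);print(u,'mid from groove',g-u*27.5,'from flat',e+u*32.5)
s=robot.state();print(np.degrees(np.arctan2(s['ee_rot'][1,1],s['ee_rot'][0,1])),s['ee_pos'])
```

```text
[545.24227383 258.05495115 314.00580752]
axis pts [576.88129115 226.7951479   36.        ] [606.66439363 181.46570058  36.        ] -56.69362438318958
groove [606.79123887 180.94431031  46.        ] flat top [572.6366946 231.7401773  46.       ] plus top [610.29296866 175.95119612  46.        ] 67.30828623596959 61.210726163566804
[ 0.55798299 -0.82985238  0.        ] mid from groove [591.44670653 203.76525085  46.        ] from flat [590.77114192 204.76997484  46.        ]
36.73366970925641 [589.47968331 200.16633251 346.63692978]
```

Call:
{"method": "send_rows", "body": {
  "series": [
    {"tx":1.7,"ty":4,"tz":-25,"twist":-3.2,"hand":0},
    {"tx":0,"ty":0,"tz":-25,"twist":0,"hand":0},
    {"tx":0,"ty":0,"tz":-20,"twist":0,"hand":0},
    {"tx":0,"ty":0,"tz":0,"twist":0,"hand":0},
    {"tx":0,"ty":0,"tz":0,"twist":0,"hand":0}
  ]
}}

```text
clock: 2.25
ee_pos: [591.6, 204.2, 277.4]
ee_rot: [[-0.552, 0.834, 0.0], [0.834, 0.552, 0.0], [-0.0, 0.0, -1.0]]
contact_force: [-0.1, 0.1, 0.5]
width: 85.7
finger_force: 0.0
```

Run:
```python
from h import *
d=grab('wrist','w3.png'); np.save('w3.npy',d,allow_pickle=True)
s=robot.state(); print(s['clock'],s['ee_pos'],s['contact_force'])
print(np.degrees(np.arctan2(s['ee_rot'][1,1],s['ee_rot'][0,1])))
print(-cam(d)[1].T@cam(d)[2])
im=d['frame'];hsv=cv2.cvtColor(im,cv2.COLOR_RGB2HSV)
u=np.array([.552,-.834]);v=np.array([.834,.552]);m=np.array([591.2,204])
# sample lines across the cell: print lateral edges by saturation in top-plane
for a in (-20,-10,0,10,20):
    row=[]
    for b in np.arange(-22,22.1,1):
        p=m+a*u+b*v; q=np.round(proj(d,[*p,33])).astype(int)
        row.append(hsv[q[1],q[0],1] if 0<=q[1]<420 else -1)
    print(a,row)
row=[]
for a in np.arange(-40,40,1):
    q=np.round(proj(d,[*(m+a*u),46])).astype(int)
    if 0<=q[1]<420: row.append((int(a),int(im[q[1],q[0]].mean())))
print(row)
```

```text
2.3 [592.17282395 204.02424466 278.31113525] [ 1.31940059 -0.87411585  0.21639324]
33.517160564167455
[550.7593457  264.73341103 245.33101607]
-20 [np.uint8(214), np.uint8(216), np.uint8(210), np.uint8(206), np.uint8(208), np.uint8(211), np.uint8(209), np.uint8(214), np.uint8(212), np.uint8(196), np.uint8(156), np.uint8(58), np.uint8(52), np.uint8(48), np.uint8(47), np.uint8(44), np.uint8(43), np.uint8(43), np.uint8(42), np.uint8(42), np.uint8(42), np.uint8(42), np.uint8(41), np.uint8(43), np.uint8(39), np.uint8(39), np.uint8(39), np.uint8(44), np.uint8(40), np.uint8(44), np.uint8(43), np.uint8(43), np.uint8(44), np.uint8(49), np.uint8(51), np.uint8(107), np.uint8(167), np.uint8(197), np.uint8(209), np.uint8(211), np.uint8(211), np.uint8(211), np.uint8(211), np.uint8(211), np.uint8(206)]
-10 [np.uint8(228), np.uint8(228), np.uint8(225), np.uint8(230), np.uint8(223), np.uint8(225), np.uint8(233), np.uint8(222), np.uint8(224), np.uint8(223), np.uint8(195), np.uint8(68), np.uint8(48), np.uint8(44), np.uint8(43), np.uint8(40), np.uint8(41), np.uint8(43), np.uint8(42), np.uint8(42), np.ui
[... 2506 characters left out ...]
 126), (-23, 125), (-22, 125), (-21, 125), (-20, 127), (-19, 125), (-18, 125), (-17, 126), (-16, 126), (-15, 126), (-14, 126), (-13, 126), (-12, 127), (-11, 124), (-10, 126), (-9, 124), (-8, 125), (-7, 126), (-6, 126), (-5, 126), (-4, 125), (-3, 126), (-2, 126), (-1, 127), (0, 126), (1, 125), (2, 126), (3, 125), (4, 126), (5, 125), (6, 125), (7, 126), (8, 126), (9, 125), (10, 125), (11, 124), (12, 126), (13, 125), (14, 126), (15, 125), (16, 126), (17, 125), (18, 125), (19, 127), (20, 125), (21, 126), (22, 125), (23, 126), (24, 125), (25, 125), (26, 102), (27, 72), (28, 74), (29, 101), (30, 126), (31, 125), (32, 121), (33, 108), (34, 97), (35, 103), (36, 102), (37, 105), (38, 104), (39, 104)]
```

View pics/w3.png

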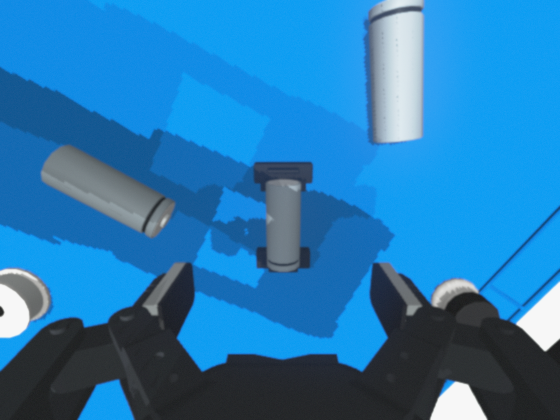

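The wrist view shows the cell at (283,225), centred between the fingers at (170,300) and (395,300). I measure less than 1 mm of lateral error. Now I descend and grip.

Call:
{"method": "send_rows", "body": {
  "series": [
    {"tx":0,"ty":0.3,"tz":-25,"twist":0,"hand":0},
    {"tx":0,"ty":0,"tz":-25,"twist":0,"hand":0},
    {"tx":0,"ty":0,"tz":-20,"twist":0,"hand":0},
    {"tx":0,"ty":0,"tz":-17,"twist":0,"hand":0},
    {"tx":0,"ty":0,"tz":0,"twist":0,"hand":0},
    {"tx":0,"ty":0,"tz":0,"twist":0,"hand":0}
  ]
}}

```text
clock: 2.9
ee_pos: [592.5, 203.7, 190.6]
ee_rot: [[-0.551, 0.834, 0.001], [0.834, 0.551, 0.0], [-0.0, 0.001, -1.0]]
contact_force: [-0.7, 0.1, -0.1]
width: 85.6
finger_force: 0.0
```

Call:
{"method": "send_rows", "body": {
  "force": 35,
  "series": [
    {"tx":0,"ty":0,"tz":0,"twist":0,"hand":0.3},
    {"tx":0,"ty":0,"tz":0,"twist":0,"hand":0.5},
    {"tx":0,"ty":0,"tz":0,"twist":0,"hand":0.6},
    {"tx":0,"ty":0,"tz":0,"twist":0,"hand":0.8},
    {"tx":0,"ty":0,"tz":0,"twist":0,"hand":1},
    {"tx":0,"ty":0,"tz":0,"twist":0,"hand":1},
    {"tx":0,"ty":0,"tz":0,"twist":0,"hand":1},
    {"tx":0,"ty":0,"tz":0,"twist":0,"hand":1}
  ]
}}

```text
clock: 3.7
ee_pos: [592.5, 203.6, 190.3]
ee_rot: [[-0.551, 0.834, 0.002], [0.834, 0.551, 0.0], [-0.001, 0.002, -1.0]]
contact_force: [2.6, 1.5, 3.9]
width: 24.9
finger_force: 34.8
```

Call:
{"method": "send_rows", "body": {
  "series": [
    {"tx":0,"ty":0,"tz":10,"twist":0,"hand":1},
    {"tx":0,"ty":0,"tz":20,"twist":0,"hand":1},
    {"tx":0,"ty":0,"tz":30,"twist":0,"hand":1},
    {"tx":0,"ty":0,"tz":30,"twist":0,"hand":1},
    {"tx":0,"ty":0,"tz":30,"twist":0,"hand":1},
    {"tx":0,"ty":0,"tz":30,"twist":0,"hand":1}
  ]
}}

```text
clock: 4.3
ee_pos: [591.3, 203.2, 340.5]
ee_rot: [[-0.551, 0.834, -0.003], [0.834, 0.551, -0.001], [0.001, -0.003, -1.0]]
contact_force: [-0.4, -0.7, -1.0]
width: 25.1
finger_force: 34.6
```

Call:
{"method": "send_rows", "body": {
  "series": [
    {"tx":-0.7,"ty":-20,"tz":0,"twist":6.4,"hand":1},
    {"tx":-0.7,"ty":-34.5,"tz":0,"twist":6.4,"hand":1},
    {"tx":-0.7,"ty":-34.5,"tz":0,"twist":6.4,"hand":1},
    {"tx":-0.7,"ty":-34.5,"tz":0,"twist":6.4,"hand":1},
    {"tx":-0.7,"ty":-34.5,"tz":0,"twist":6.4,"hand":1},
    {"tx":-0.7,"ty":-34.5,"tz":0,"twist":6.4,"hand":1},
    {"tx":-0.7,"ty":-34.5,"tz":0,"twist":6.4,"hand":1},
    {"tx":-0.7,"ty":-34.5,"tz":0,"twist":6.4,"hand":1},
    {"tx":-0.7,"ty":-34.5,"tz":0,"twist":6.4,"hand":1},
    {"tx":-0.7,"ty":-34.5,"tz":0,"twist":6.4,"hand":1},
    {"tx":-0.7,"ty":-34.5,"tz":0,"twist":6.4,"hand":1},
    {"tx":-0.7,"ty":-34.5,"tz":0,"twist":6.1,"hand":1}
  ]
}}

```text
clock: 5.5
ee_pos: [582.8, -197.2, 339.3]
ee_rot: [[-0.938, -0.345, -0.002], [-0.345, 0.939, 0.001], [0.002, 0.002, -1.0]]
contact_force: [-0.3, -0.0, -1.1]
width: 24.9
finger_force: 34.6
```

Call:
{"method": "send_rows", "body": {
  "series": [
    {"tx":0,"ty":0,"tz":0,"twist":0,"hand":1},
    {"tx":0,"ty":0,"tz":0,"twist":0,"hand":1},
    {"tx":0,"ty":0,"tz":0,"twist":0,"hand":1}
  ]
}}

```text
clock: 5.8
ee_pos: [583.3, -195.2, 339.3]
ee_rot: [[-0.94, -0.341, -0.001], [-0.341, 0.94, 0.001], [0.001, 0.001, -1.0]]
contact_force: [-1.2, 0.9, -0.7]
width: 24.5
finger_force: 34.6
```

Run:
```python
from h import *
d=grab('wrist','w4.png'); np.save('w4.npy',d,allow_pickle=True)
cv2.imwrite('pics/w4b.png',cv2.resize(cv2.imread('pics/w4.png'),(800,600),interpolation=cv2.INTER_CUBIC))
s=robot.state(); print(s['clock'],s['ee_pos'],s['contact_force'],s['width'],s['finger_force'])
print(np.degrees(np.arctan2(s['ee_rot'][1,1],s['ee_rot'][0,1])))
print(-cam(d)[1].T@cam(d)[2])
```

```text
5.85 [ 583.4631625  -194.89755991  339.45309663] [ 0.99994128  0.39752348 -1.13980473] 24.745643723986205 34.609782099723816
109.96366582135848
[ 514.05909965 -220.3350596   307.25828096]
```

View pics/w4b.png

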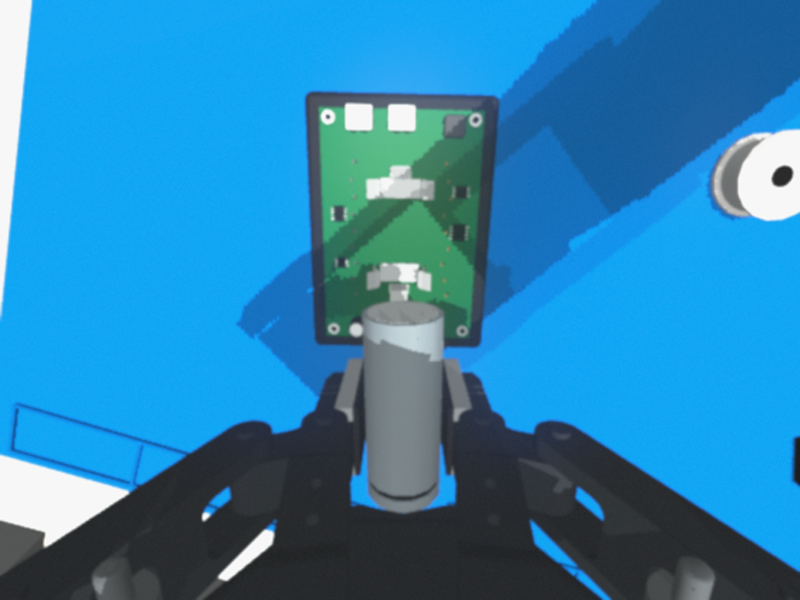

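The wrist view shows the cell held straight, with its groove end at the bottom of the picture (400,495). The metal sockets are at the top, (358,117) and (401,117), and the clips are at (400,188) and (398,278). So the button end already points away from the metal sockets. I'll measure the clips in a closer view.

Call:
{"method": "send_rows", "body": {
  "series": [
    {"tx":15,"ty":5,"tz":-30,"twist":0,"hand":1},
    {"tx":15,"ty":5,"tz":-30,"twist":0,"hand":1},
    {"tx":0,"ty":0,"tz":-20,"twist":0,"hand":1},
    {"tx":0,"ty":0,"tz":0,"twist":0,"hand":1},
    {"tx":0,"ty":0,"tz":0,"twist":0,"hand":1},
    {"tx":0,"ty":0,"tz":0,"twist":0,"hand":1}
  ]
}}

```text
clock: 6.45
ee_pos: [614.2, -185.9, 261.5]
ee_rot: [[-0.94, -0.341, 0.002], [-0.341, 0.94, -0.001], [-0.002, -0.002, -1.0]]
contact_force: [0.8, 0.2, 0.5]
width: 24.4
finger_force: 34.6
```

Run:
```python
from h import *
d=grab('wrist','w5.png'); np.save('w5.npy',d,allow_pickle=True)
s=robot.state(); print(s['clock'],s['ee_pos'],s['width'],s['finger_force'],np.degrees(np.arctan2(s['ee_rot'][1,1],s['ee_rot'][0,1])))
print(-cam(d)[1].T@cam(d)[2])
im=cv2.imread('pics/w5.png')
c=im[20:230,180:380]
c=cv2.resize(c,None,fx=2.8,fy=2.8,interpolation=cv2.INTER_CUBIC); cv2.imwrite('pics/w5c.png',c)
```

```text
6.5 [ 614.20548145 -186.09612841  261.69413179] 24.67494441085006 34.62680697441101 109.95595326473394
[ 545.08227047 -211.17363877  229.28501581]
```

View pics/w5c.png

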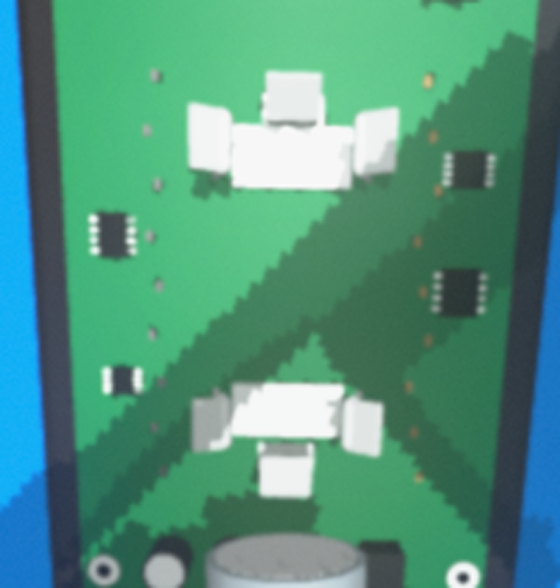

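The crop shows the two clips. The upper one (clip_far) has jaws at x 188–398 around y 139, and the lower one (clip_socket) has jaws at x 192–383 around y 427. The black charging socket is at (382,565), beside the held cell. So the orientation is right.

Run:
```python
from h import *
d=np.load('w5.npy',allow_pickle=True).item()
P=lambda u,v,z: ray(d,(u/2.8+180-.3,v/2.8+20-.3),z)[:2]
# jaw outer corners at z=70
far=[P(188,103,70),P(192,172,70),P(398,108,70),P(395,172,70)]
soc=[P(192,400,70),P(192,452,70),P(383,402,70),P(380,456,70)]
F,S=np.mean(far,0),np.mean(soc,0)
ff=[P(232,125,47),P(232,188,47),P(353,188,47),P(353,130,47)]; ss=[P(231,384,47),P(231,438,47),P(345,438,47),P(345,384,47)]
F2,S2=np.mean(ff,0),np.mean(ss,0)
for a,b in((F,S),(F2,S2)):
    print(a,b,'mid',(a+b)/2,'sep',np.linalg.norm(b-a),'ang',np.degrees(np.arctan2(*(b-a)[::-1])))
print([np.linalg.norm(far[0]-far[1]),np.linalg.norm(far[0]-far[2]),np.linalg.norm(soc[0]-soc[1]),np.linalg.norm(soc[0]-soc[2])])
print(np.linalg.norm(ff[0]-ff[3]),np.linalg.norm(ff[0]-ff[1]),np.linalg.norm(ss[0]-ss[1]))
# board side edges: green mask per row at z=45
im=d['frame'];hsv=cv2.cvtColor(im,cv2.COLOR_RGB2HSV)
g=((hsv[:,:,0]>55)&(hsv[:,:,0]<85)&(hsv[:,:,1]>80)).astype(np.uint8)
L=[];Rr=[]
for r in range(25,200,5):
    xs=np.where(g[r,180:380])[0]+180
    if len(xs): L.append(ray(d,(xs.min()-.5,r),45)[:2]);Rr.append(ray(d,(xs.max()+.5,r),45)[:2])
for Q in(L,Rr):
    vx,vy,x,y=cv2.fitLine(np.array(Q,np.float32),cv2.DIST_HUBER,0,.01,.01).ravel();print('edge ang',np.degrees(np.arctan2(vy,vx)),x,y)
s=robot.state();print(s['ee_pos'],s['ee_rot'])
# held cell: flat face visible edges
```

```text
[ 522.45859628 -218.30658451] [ 570.11924134 -202.22930224] mid [ 546.28891881 -210.26794338] sep 50.29926532937543 ang 18.64070432379653
[ 522.48763768 -218.29403644] [ 570.26312419 -201.91452635] mid [ 546.37538093 -210.1042814 ] sep 50.505301327978884 ang 18.92393967243497
[np.float64(10.92613589571165), np.float64(36.01437375868285), np.float64(9.961192947117963), np.float64(36.069817910070434)]
23.923720968259392 11.549593006666734 11.71097366844398
edge ang 18.872168 556.67596 -256.45255
edge ang 18.740236 524.69885 -168.127
[ 614.20548145 -186.09612841  261.69413179] [[-0.93995187 -0.3412968   0.00264115]
 [-0.34130114  0.93995296 -0.0014022 ]
 [-0.00200399 -0.00221943 -0.99999553]]
```

Run:
```python
from h import *
for n,tcp,ang in (('w4',[583.46,-194.9,339.45],19.96),('w5',[614.2,-186.1,261.7],19.96)):
    d=np.load(n+'.npy',allow_pickle=True).item()
    u=np.array([np.cos(np.radians(ang)),np.sin(np.radians(ang)),0]);v=np.array([-u[1],u[0],0]);z=np.array([0,0,1])
    m=np.array(tcp)-157.3*z-0.8*u
    q=[proj(d,p) for p in(m-32.5*u,m-32.5*u+13*v,m-32.5*u-13*v,m-32.5*u+13*z,m-32.5*u-13*z,m+27.5*u+13*z)]
    print(n,np.round(q,1).tolist())
    if n=='w4':
        im=d['frame']
        for r in range(205,240): print(r,int(im[r,276].mean()),int(im[r,282].mean()),int(im[r,288].mean()),end=' | ')
        print(); print([ (r,int(im[r,282].mean())) for r in range(325,362)])
        print([(c,im[222,c].tolist()) for c in list(range(250,260))+list(range(306,316))])
```

```text
w4 [[282.0, 218.1], [311.7, 218.0], [252.3, 218.1], [282.1, 228.2], [282.0, 209.7], [282.3, 352.6]]
205 168 227 101 | 206 168 213 99 | 207 169 191 96 | 208 169 183 92 | 209 167 173 90 | 210 158 153 101 | 211 145 140 124 | 212 139 139 138 | 213 141 141 141 | 214 140 139 140 | 215 140 140 141 | 216 140 140 142 | 217 140 140 142 | 218 140 138 141 | 219 141 135 142 | 220 141 133 142 | 221 141 130 141 | 222 142 131 141 | 223 139 131 138 | 224 141 133 132 | 225 147 144 130 | 226 148 150 129 | 227 152 157 152 | 228 182 187 192 | 229 201 207 210 | 230 204 209 212 | 231 203 208 212 | 232 204 209 212 | 233 205 209 212 | 234 205 209 212 | 235 204 208 211 | 236 203 208 212 | 237 204 209 212 | 238 204 209 212 | 239 203 209 212 | 
[(325, 130), (326, 132), (327, 132), (328, 131), (329, 130), (330, 131), (331, 132), (332, 131), (333, 131), (334, 133), (335, 131), (336, 132), (337, 130), (338, 132), (339, 131), (340, 131), (341, 131), (342, 132), (343, 131), (344, 131), (345, 129), (346, 114), (347, 83), (348, 55), (349, 55), (350, 84), (351, 113), (352, 130), (353, 133), (354, 132), (355, 131), (356, 130), (357, 128), (358, 116), (359, 86), (360, 54), (361, 45)]
[(250, [46, 59, 64]), (251, [46, 59, 65]), (252, [57, 70, 74]), (253, [83, 96, 100]), (254, [102, 113, 119]), (255, [110, 121, 126]), (256, [110, 121, 126]), (257, [110, 122, 125]), (258, [115, 124, 128]), (259, [121, 129, 131]), (306, [117, 128, 133]), (307, [121, 134, 139]), (308, [126, 139, 144]), (309, [124, 139, 143]), (310, [99, 121, 120]), (311, [66, 101, 91]), (312, [47, 95, 78]), (313, [47, 94, 77]), (314, [46, 94, 78]), (315, [44, 93, 77])]
w5 [[282.3, 216.6], [312.1, 216.6], [252.6, 216.6], [282.3, 226.6], [282.3, 208.2], [282.4, 351.3]]
```

Run:
```python
from h import *
from scipy.optimize import least_squares
d=np.load('w4.npy',allow_pickle=True).item()
a=np.radians(19.96);u=np.array([np.cos(a),np.sin(a),0]);v=np.array([-u[1],u[0],0]);z=np.array([0,0,1.])
tcp=np.array([583.46,-194.9,339.45])
def f(p):
    m=tcp+p[0]*u-p[1]*z+p[2]*v
    return [proj(d,m-32.5*u+13*z)[1]-227.7,proj(d,m+32.5*u+13*z)[1]-358.5,proj(d,m+27.5*u+13*z)[1]-348.7,proj(d,m-32.5*u+13*v)[0]-310.7,proj(d,m-32.5*u-13*v)[0]-253.0]
r=least_squares(f,[0,157,0]);print(r.x,r.fun)
```

```text
[ 1.67022424e-01  1.60533593e+02 -7.07894885e-02] [ 0.00161126 -0.51020669  0.50317687  0.07783102 -0.07781841]
```

The bay is at (546.3, −210.2), angle 18.8°, with the two estimates agreeing within 0.2 mm. The cell is centred in the grip. I move over the bay and lower.

Call:
{"method": "send_rows", "body": {
  "series": [
    {"tx":-20,"ty":-7,"tz":0,"twist":-1.2,"hand":1},
    {"tx":-30,"ty":-11,"tz":0,"twist":0,"hand":1},
    {"tx":-17.5,"ty":-6,"tz":0,"twist":0,"hand":1},
    {"tx":0,"ty":0,"tz":-12,"twist":0,"hand":1},
    {"tx":0,"ty":0,"tz":-10,"twist":0,"hand":1},
    {"tx":0,"ty":0,"tz":0,"twist":0,"hand":1},
    {"tx":0,"ty":0,"tz":0,"twist":0,"hand":1},
    {"tx":0,"ty":0,"tz":0,"twist":0,"hand":1}
  ]
}}

```text
clock: 7.3
ee_pos: [546.8, -209.8, 237.8]
ee_rot: [[-0.947, -0.322, 0.0], [-0.322, 0.947, -0.0], [-0.0, -0.0, -1.0]]
contact_force: [0.4, 0.5, -0.5]
width: 24.8
finger_force: 34.6
```

Run:
```python
from h import *
d=grab('wrist','w6.png'); np.save('w6.npy',d,allow_pickle=True)
s=robot.state(); print(s['clock'],s['ee_pos'],s['contact_force'],s['width'],np.degrees(np.arctan2(s['ee_rot'][1,1],s['ee_rot'][0,1])))
im=cv2.imread('pics/w6.png')[150:420,100:460]
cv2.imwrite('pics/w6c.png',cv2.resize(im,None,fx=2.2,fy=2.2,interpolation=cv2.INTER_CUBIC))
```

```text
7.35 [ 546.76030669 -209.86583697  237.91324585] [ 0.18889106  0.24856707 -0.21687568] 24.84937509008237 108.78338294153907
```

View pics/w6c.png

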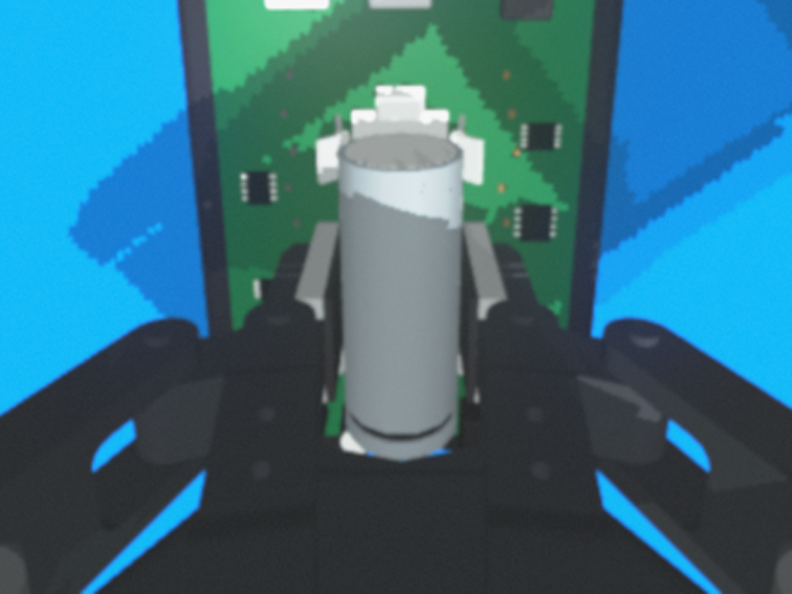

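The crop shows the cell (x 339–462) centred between the far clip's jaws (x 316–483). Now I lower it on to the beads.

Call:
{"method": "send_rows", "body": {
  "series": [
    {"tx":0,"ty":0,"tz":-3,"twist":0,"hand":1},
    {"tx":0,"ty":0,"tz":-2,"twist":0,"hand":1},
    {"tx":0,"ty":0,"tz":0,"twist":0,"hand":1},
    {"tx":0,"ty":0,"tz":0,"twist":0,"hand":1}
  ]
}}

```text
clock: 7.75
ee_pos: [546.1, -210.0, 232.6]
ee_rot: [[-0.947, -0.321, -0.0], [-0.321, 0.947, 0.0], [0.0, 0.0, -1.0]]
contact_force: [-0.4, -0.1, -0.9]
width: 25.1
finger_force: 34.6
```

Call:
{"method": "send_rows", "body": {
  "series": [
    {"tx":0,"ty":0,"tz":-1,"twist":0,"hand":1},
    {"tx":0,"ty":0,"tz":-1,"twist":0,"hand":1},
    {"tx":0,"ty":0,"tz":0,"twist":0,"hand":1},
    {"tx":0,"ty":0,"tz":0,"twist":0,"hand":1}
  ]
}}

```text
clock: 8.15
ee_pos: [546.1, -210.0, 230.7]
ee_rot: [[-0.947, -0.321, -0.0], [-0.321, 0.947, 0.0], [0.0, 0.0, -1.0]]
contact_force: [0.5, 0.1, -0.2]
width: 24.9
finger_force: 34.6
```

Call:
{"method": "send_rows", "body": {
  "series": [
    {"tx":0,"ty":0,"tz":-1,"twist":0,"hand":1},
    {"tx":0,"ty":0,"tz":-0.5,"twist":0,"hand":1},
    {"tx":0,"ty":0,"tz":0,"twist":0,"hand":1},
    {"tx":0,"ty":0,"tz":0,"twist":0,"hand":1}
  ]
}}

```text
clock: 8.55
ee_pos: [546.1, -210.0, 229.2]
ee_rot: [[-0.947, -0.321, -0.0], [-0.321, 0.947, 0.0], [0.0, 0.0, -1.0]]
contact_force: [-0.5, -0.1, -0.6]
width: 24.8
finger_force: 34.6
```

Call:
{"method": "send_rows", "body": {
  "series": [
    {"tx":0,"ty":0,"tz":-1,"twist":0,"hand":1},
    {"tx":0,"ty":0,"tz":0,"twist":0,"hand":1},
    {"tx":0,"ty":0,"tz":0,"twist":0,"hand":1}
  ]
}}

```text
clock: 8.85
ee_pos: [546.2, -210.1, 228.3]
ee_rot: [[-0.947, -0.321, 0.0], [-0.321, 0.947, -0.0], [-0.0, -0.0, -1.0]]
contact_force: [0.0, 0.5, -0.8]
width: 24.6
finger_force: 34.6
```

Call:
{"method": "send_rows", "body": {
  "series": [
    {"tx":0,"ty":0,"tz":-1,"twist":0,"hand":1},
    {"tx":0,"ty":0,"tz":0,"twist":0,"hand":1},
    {"tx":0,"ty":0,"tz":0,"twist":0,"hand":1}
  ]
}}

```text
clock: 9.15
ee_pos: [546.3, -210.2, 227.4]
ee_rot: [[-0.947, -0.321, 0.0], [-0.321, 0.947, -0.0], [-0.0, -0.0, -1.0]]
contact_force: [0.7, -1.3, 0.5]
width: 24.8
finger_force: 34.7
```

Call:
{"method": "send_rows", "body": {
  "series": [
    {"tx":0,"ty":0,"tz":-0.5,"twist":0,"hand":1},
    {"tx":0,"ty":0,"tz":0,"twist":0,"hand":1},
    {"tx":0,"ty":0,"tz":0,"twist":0,"hand":1}
  ]
}}

```text
clock: 9.45
ee_pos: [546.3, -210.1, 226.9]
ee_rot: [[-0.947, -0.321, 0.001], [-0.321, 0.947, -0.0], [-0.0, -0.001, -1.0]]
contact_force: [0.0, -0.6, 2.7]
width: 25.1
finger_force: 34.8
```

Contact at TCP z of about 227.3: the cell rests on the beads. I release and rise.

Call:
{"method": "send_rows", "body": {
  "series": [
    {"tx":0,"ty":0,"tz":0.5,"twist":0,"hand":1},
    {"tx":0,"ty":0,"tz":0,"twist":0,"hand":0.6},
    {"tx":0,"ty":0,"tz":0,"twist":0,"hand":0.5},
    {"tx":0,"ty":0,"tz":0,"twist":0,"hand":0.4},
    {"tx":0,"ty":0,"tz":0,"twist":0,"hand":0.4},
    {"tx":0,"ty":0,"tz":0,"twist":0,"hand":0.4},
    {"tx":0,"ty":0,"tz":15,"twist":0,"hand":0.4},
    {"tx":0,"ty":0,"tz":20,"twist":0,"hand":0.4},
    {"tx":0,"ty":0,"tz":25,"twist":0,"hand":0.4},
    {"tx":0,"ty":0,"tz":0,"twist":0,"hand":0.4},
    {"tx":0,"ty":0,"tz":0,"twist":0,"hand":0.4}
  ]
}}

```text
clock: 10.55
ee_pos: [546.4, -210.1, 288.6]
ee_rot: [[-0.947, -0.321, 0.002], [-0.321, 0.947, -0.001], [-0.001, -0.002, -1.0]]
contact_force: [-0.3, 0.5, -0.5]
width: 51.5
finger_force: 0.0
```

Run:
```python
from h import *
d=grab('wrist','w7.png'); np.save('w7.npy',d,allow_pickle=True)
s=robot.state(); print(s['clock'],s['ee_pos'],s['contact_force'],s['width'])
# project expected lying cell
a=np.radians(18.8);u=np.array([np.cos(a),np.sin(a),0]);v=np.array([-u[1],u[0],0]);z=np.array([0,0,1.]);m=np.array([546.3,-210.2,71])
im=d['frame']
print('pred',[np.round(proj(d,p),1).tolist() for p in(m-32.5*u+13*z,m+32.5*u+13*z,m+27.5*u+13*z)])
# along-axis intensity on top line and lateral saturation
print([(int(t),int(im[int(round(q[1])),int(round(q[0]))].mean())) for t in range(-38,39) for q in [proj(d,m+t*u+13*z)] if 0<=q[1]<420])
hsv=cv2.cvtColor(im,cv2.COLOR_RGB2HSV)
for t in(-15,0,15): print(t,[(int(b),int(hsv[int(round(q[1])),int(round(q[0])),1])) for b in range(-18,19) for q in [proj(d,m+t*u+b*v+0*z)] if 0<=q[1]<420])
```

```text
10.6 [ 545.98995996 -209.92655847  287.38990269] [-0.52501728 -0.07952268 -0.44469439] 50.75247473138654
pred [[282.6, 193.1], [282.7, 290.3], [282.7, 283.5]]
[(-38, 179), (-37, 151), (-36, 151), (-35, 151), (-34, 157), (-33, 182), (-32, 217), (-31, 219), (-30, 218), (-29, 219), (-28, 218), (-27, 218), (-26, 219), (-25, 219), (-24, 219), (-23, 219), (-22, 219), (-21, 220), (-20, 219), (-19, 219), (-18, 196), (-17, 160), (-16, 141), (-15, 142), (-14, 141), (-13, 139), (-12, 140), (-11, 140), (-10, 139), (-9, 140), (-8, 139), (-7, 139), (-6, 140), (-5, 139), (-4, 141), (-3, 139), (-2, 138), (-1, 139), (0, 137), (1, 139), (2, 140), (3, 139), (4, 139), (5, 138), (6, 139), (7, 139), (8, 138), (9, 137), (10, 139), (11, 137), (12, 139), (13, 138), (14, 139), (15, 138), (16, 138), (17, 138), (18, 139), (19, 139), (20, 138), (21, 140), (22, 138), (23, 137), (24, 112), (25, 76), (26, 73), (27, 133), (28, 138), (29, 139), (30, 132), (31, 114), (32, 80), (33, 82), (34, 87), (35, 97), (36, 86), (37, 82), (38, 80)]
-15 [(-18, 130), (-17, 124), (-16, 122), (-15, 126), (-14, 130), (-13, 55), (-12, 3
[... 363 characters left out ...]
, (-13, 80), (-12, 28), (-11, 31), (-10, 31), (-9, 29), (-8, 28), (-7, 29), (-6, 29), (-5, 30), (-4, 28), (-3, 30), (-2, 29), (-1, 30), (0, 28), (1, 29), (2, 28), (3, 28), (4, 30), (5, 29), (6, 29), (7, 29), (8, 30), (9, 27), (10, 28), (11, 29), (12, 40), (13, 81), (14, 133), (15, 128), (16, 131), (17, 133), (18, 134)]
15 [(-18, 151), (-17, 157), (-16, 153), (-15, 73), (-14, 27), (-13, 14), (-12, 29), (-11, 31), (-10, 31), (-9, 30), (-8, 31), (-7, 31), (-6, 30), (-5, 31), (-4, 28), (-3, 30), (-2, 31), (-1, 31), (0, 30), (1, 30), (2, 30), (3, 30), (4, 30), (5, 30), (6, 31), (7, 32), (8, 30), (9, 33), (10, 32), (11, 32), (12, 28), (13, 18), (14, 32), (15, 129), (16, 149), (17, 156), (18, 152)]
```

The cell lies level across both mouths: measured ends at about −33 and +32 mm from bay, laterally centred. I shut the fingers and go over clip_socket. The 22 mm pad centre goes 33 mm out, so that once the cell tilts, contact is near the clip.

Call:
{"method": "send_rows", "body": {
  "force": 20,
  "series": [
    {"tx":15.5,"ty":5,"tz":0,"twist":0,"hand":0.7},
    {"tx":15.8,"ty":5.5,"tz":0,"twist":0,"hand":1},
    {"tx":0,"ty":0,"tz":0,"twist":0,"hand":1},
    {"tx":0,"ty":0,"tz":0,"twist":0,"hand":1},
    {"tx":0,"ty":0,"tz":0,"twist":0,"hand":1},
    {"tx":0,"ty":0,"tz":-15,"twist":0,"hand":1},
    {"tx":0,"ty":0,"tz":-8,"twist":0,"hand":1},
    {"tx":0,"ty":0,"tz":0,"twist":0,"hand":1},
    {"tx":0,"ty":0,"tz":0,"twist":0,"hand":1}
  ]
}}

```text
clock: 11.5
ee_pos: [577.1, -199.5, 263.5]
ee_rot: [[-0.947, -0.321, -0.001], [-0.321, 0.947, 0.001], [0.001, 0.001, -1.0]]
contact_force: [-0.0, 0.0, 0.4]
width: -0.1
finger_force: 0.0
```

Call:
{"method": "send_rows", "body": {
  "series": [
    {"tx":0,"ty":0,"tz":-2,"twist":0,"hand":1},
    {"tx":0,"ty":0,"tz":-1,"twist":0,"hand":1},
    {"tx":0,"ty":0,"tz":0,"twist":0,"hand":1},
    {"tx":0,"ty":0,"tz":0,"twist":0,"hand":1}
  ]
}}

```text
clock: 11.9
ee_pos: [577.5, -199.5, 261.4]
ee_rot: [[-0.947, -0.321, 0.0], [-0.321, 0.947, -0.0], [-0.0, -0.0, -1.0]]
contact_force: [0.2, 0.0, -0.4]
width: 0.1
finger_force: 0.0
```

Call:
{"method": "send_rows", "body": {
  "series": [
    {"tx":0,"ty":0,"tz":-1.5,"twist":0,"hand":1},
    {"tx":0,"ty":0,"tz":-1.5,"twist":0,"hand":1},
    {"tx":0,"ty":0,"tz":0,"twist":0,"hand":1}
  ]
}}

```text
clock: 12.2
ee_pos: [577.3, -199.5, 257.9]
ee_rot: [[-0.947, -0.321, -0.0], [-0.321, 0.947, 0.0], [0.0, 0.0, -1.0]]
contact_force: [0.9, 0.4, 0.3]
width: 0.0
finger_force: 0.0
```

Call:
{"method": "send_rows", "body": {
  "series": [
    {"tx":0,"ty":0,"tz":-1.5,"twist":0,"hand":1},
    {"tx":0,"ty":0,"tz":-1,"twist":0,"hand":1},
    {"tx":0,"ty":0,"tz":0,"twist":0,"hand":1}
  ]
}}

```text
clock: 12.5
ee_pos: [577.6, -199.5, 255.8]
ee_rot: [[-0.947, -0.321, 0.0], [-0.321, 0.947, -0.0], [-0.0, -0.0, -1.0]]
contact_force: [0.2, -0.2, 2.4]
width: 0.3
finger_force: 0.8
```

Call:
{"method": "send_rows", "body": {
  "series": [
    {"tx":0,"ty":0,"tz":-1,"twist":0,"hand":1},
    {"tx":0,"ty":0,"tz":0,"twist":0,"hand":1}
  ]
}}

```text
clock: 12.7
ee_pos: [577.6, -199.6, 254.9]
ee_rot: [[-0.947, -0.321, 0.001], [-0.321, 0.947, -0.0], [-0.0, -0.0, -1.0]]
contact_force: [0.5, -0.0, 3.0]
width: 0.2
finger_force: 1.4
```

Call:
{"method": "send_rows", "body": {
  "series": [
    {"tx":0,"ty":0,"tz":-1,"twist":0,"hand":1},
    {"tx":0,"ty":0,"tz":0,"twist":0,"hand":1}
  ]
}}

```text
clock: 12.9
ee_pos: [577.7, -199.6, 254.0]
ee_rot: [[-0.947, -0.321, 0.001], [-0.321, 0.947, -0.0], [-0.001, -0.001, -1.0]]
contact_force: [-0.2, 0.0, 4.4]
width: 0.3
finger_force: 2.1
```

Call:
{"method": "send_rows", "body": {
  "series": [
    {"tx":0,"ty":0,"tz":-1,"twist":0,"hand":1},
    {"tx":0,"ty":0,"tz":0,"twist":0,"hand":1}
  ]
}}

```text
clock: 13.1
ee_pos: [577.7, -199.6, 253.1]
ee_rot: [[-0.947, -0.321, 0.001], [-0.321, 0.947, -0.0], [-0.001, -0.001, -1.0]]
contact_force: [0.1, 0.6, 4.9]
width: -0.1
finger_force: 2.7
```

Call:
{"method": "send_rows", "body": {
  "series": [
    {"tx":0,"ty":0,"tz":-1,"twist":0,"hand":1},
    {"tx":0,"ty":0,"tz":0,"twist":0,"hand":1}
  ]
}}

```text
clock: 13.3
ee_pos: [577.8, -199.7, 252.3]
ee_rot: [[-0.947, -0.321, 0.001], [-0.321, 0.947, -0.001], [-0.001, -0.001, -1.0]]
contact_force: [0.1, 2.0, 5.4]
width: 0.2
finger_force: 3.2
```

Single calls from here, one look at the force after each.

Call:
{"method": "send_rows", "body": {
  "series": [
    {"tx":0,"ty":0,"tz":-1,"twist":0,"hand":1},
    {"tx":0,"ty":0,"tz":0,"twist":0,"hand":1}
  ]
}}

```text
clock: 13.5
ee_pos: [577.8, -199.7, 251.5]
ee_rot: [[-0.947, -0.321, 0.001], [-0.321, 0.947, -0.001], [-0.001, -0.001, -1.0]]
contact_force: [-0.2, 0.6, 6.8]
width: 0.1
finger_force: 3.6
```

Call:
{"method": "send_rows", "body": {
  "series": [
    {"tx":0,"ty":0,"tz":-1,"twist":0,"hand":1},
    {"tx":0,"ty":0,"tz":0,"twist":0,"hand":1}
  ]
}}

```text
clock: 13.7
ee_pos: [577.9, -199.7, 250.7]
ee_rot: [[-0.947, -0.321, 0.002], [-0.321, 0.947, -0.001], [-0.001, -0.001, -1.0]]
contact_force: [-0.1, 1.7, 8.4]
width: -0.5
finger_force: 4.1
```

Call:
{"method": "send_rows", "body": {
  "series": [
    {"tx":0,"ty":0,"tz":-1,"twist":0,"hand":1}
  ]
}}

```text
clock: 13.8
ee_pos: [578.0, -199.7, 249.9]
ee_rot: [[-0.947, -0.321, 0.002], [-0.321, 0.947, -0.001], [-0.001, -0.002, -1.0]]
contact_force: [0.3, 0.9, 10.3]
width: 0.2
finger_force: 4.7
```

Call:
{"method": "send_rows", "body": {
  "series": [
    {"tx":0,"ty":0,"tz":-1,"twist":0,"hand":1}
  ]
}}

```text
clock: 13.9
ee_pos: [578.1, -199.8, 249.0]
ee_rot: [[-0.947, -0.321, 0.002], [-0.321, 0.947, -0.001], [-0.002, -0.002, -1.0]]
contact_force: [1.9, 0.1, 7.9]
width: -0.3
finger_force: 4.5
```

Call:
{"method": "send_rows", "body": {
  "series": [
    {"tx":0,"ty":0,"tz":-0.5,"twist":0,"hand":1}
  ]
}}

```text
clock: 14.0
ee_pos: [578.4, -200.0, 248.6]
ee_rot: [[-0.947, -0.321, 0.003], [-0.321, 0.947, -0.002], [-0.003, -0.003, -1.0]]
contact_force: [2.1, 0.4, 8.7]
width: -0.2
finger_force: 4.1
```

Call:
{"method": "send_rows", "body": {
  "series": [
    {"tx":0,"ty":0,"tz":-0.7,"twist":0,"hand":1}
  ]
}}

```text
clock: 14.1
ee_pos: [578.4, -200.0, 248.0]
ee_rot: [[-0.947, -0.321, 0.004], [-0.321, 0.947, -0.002], [-0.003, -0.003, -1.0]]
contact_force: [2.1, 0.6, 7.8]
width: -0.0
finger_force: 4.5
```

Call:
{"method": "send_rows", "body": {
  "series": [
    {"tx":0,"ty":0,"tz":-0.7,"twist":0,"hand":1}
  ]
}}

```text
clock: 14.2
ee_pos: [578.4, -200.0, 247.4]
ee_rot: [[-0.947, -0.321, 0.004], [-0.321, 0.947, -0.002], [-0.003, -0.003, -1.0]]
contact_force: [1.1, 0.4, 10.0]
width: -0.2
finger_force: 5.0
```

Call:
{"method": "send_rows", "body": {
  "series": [
    {"tx":0,"ty":0,"tz":-0.7,"twist":0,"hand":1}
  ]
}}

```text
clock: 14.3
ee_pos: [578.5, -200.0, 246.9]
ee_rot: [[-0.947, -0.321, 0.004], [-0.321, 0.947, -0.002], [-0.003, -0.003, -1.0]]
contact_force: [1.2, -0.2, 10.6]
width: -0.1
finger_force: 5.5
```

Call:
{"method": "send_rows", "body": {
  "series": [
    {"tx":0,"ty":0,"tz":-0.7,"twist":0,"hand":1}
  ]
}}

```text
clock: 14.4
ee_pos: [578.5, -200.0, 246.3]
ee_rot: [[-0.947, -0.321, 0.004], [-0.321, 0.947, -0.002], [-0.003, -0.003, -1.0]]
contact_force: [1.4, 1.3, 10.4]
width: -0.4
finger_force: 5.5
```

Call:
{"method": "send_rows", "body": {
  "series": [
    {"tx":0,"ty":0,"tz":-0.7,"twist":0,"hand":1}
  ]
}}

```text
clock: 14.5
ee_pos: [578.5, -200.0, 245.5]
ee_rot: [[-0.947, -0.321, 0.004], [-0.321, 0.947, -0.002], [-0.003, -0.003, -1.0]]
contact_force: [1.0, -0.2, 8.8]
width: 0.1
finger_force: 4.6
```

Call:
{"method": "send_rows", "body": {
  "series": [
    {"tx":0,"ty":0,"tz":-0.5,"twist":0,"hand":1}
  ]
}}

```text
clock: 14.6
ee_pos: [578.1, -199.8, 244.1]
ee_rot: [[-0.947, -0.321, 0.003], [-0.321, 0.947, -0.001], [-0.002, -0.002, -1.0]]
contact_force: [4.2, 0.2, 3.0]
width: 0.1
finger_force: 1.9
```

The force fell from 10.5 to 3 N: that is the snap. I ease off at once and go up.

Call:
{"method": "send_rows", "body": {
  "series": [
    {"tx":0,"ty":0,"tz":4,"twist":0,"hand":1},
    {"tx":0,"ty":0,"tz":12,"twist":0,"hand":1},
    {"tx":0,"ty":0,"tz":14,"twist":0,"hand":1},
    {"tx":0,"ty":0,"tz":0,"twist":0,"hand":1},
    {"tx":0,"ty":0,"tz":0,"twist":0,"hand":1},
    {"tx":0,"ty":0,"tz":0,"twist":0,"hand":1}
  ]
}}

```text
clock: 15.2
ee_pos: [577.2, -199.4, 272.9]
ee_rot: [[-0.947, -0.321, -0.001], [-0.321, 0.947, 0.0], [0.0, 0.0, -1.0]]
contact_force: [-1.0, -0.3, -0.6]
width: -0.1
finger_force: 0.0
```

Run:
```python
from h import *
s=robot.state(); print(s['clock'],s['ee_pos'],s['contact_force'])
a=np.radians(18.8);u=np.array([np.cos(a),np.sin(a)]);m=np.array([546.3,-210.2])
for k in(-18,-20): print(k,m+k*u-s['ee_pos'][:2])
d=grab('side','s8.png');np.save('s8.npy',d,allow_pickle=True)
U=np.array([*u,0]);M=np.array([*m,60])
print('home ends',proj(d,M+32.5*U),proj(d,M-32.5*U),'raised far',proj(d,M-31*U+[0,0,13]))
q=proj(d,M).astype(int); im=cv2.imread('pics/s8.png')[q[1]-45:q[1]+45,q[0]-60:q[0]+60]
cv2.imwrite('pics/s8c.png',cv2.resize(im,(800,600),interpolation=cv2.INTER_CUBIC))
```

```text
15.2 [ 577.21028305 -199.40824207  272.89552403] [-0.97820363 -0.25899876 -0.56069155]
-18 [-47.94996974 -16.59254045]
-20 [-49.84326826 -17.23707184]
home ends [295.57505827 205.28615857] [319.65818225 204.81191912] raised far [319.39381525 200.82105315]
```

Call:
{"method": "send_rows", "body": {
  "series": [
    {"tx":-24,"ty":-8.3,"tz":0,"twist":0,"hand":1},
    {"tx":-24,"ty":-8.3,"tz":0,"twist":0,"hand":1},
    {"tx":0,"ty":0,"tz":-7,"twist":0,"hand":1},
    {"tx":0,"ty":0,"tz":-5,"twist":0,"hand":1},
    {"tx":0,"ty":0,"tz":0,"twist":0,"hand":1},
    {"tx":0,"ty":0,"tz":0,"twist":0,"hand":1}
  ]
}}

```text
clock: 15.85
ee_pos: [530.0, -215.8, 260.8]
ee_rot: [[-0.947, -0.322, -0.0], [-0.322, 0.947, 0.0], [0.0, 0.0, -1.0]]
contact_force: [-0.2, 0.1, 0.4]
width: 0.0
finger_force: 0.0
```

Call:
{"method": "send_rows", "body": {
  "series": [
    {"tx":0,"ty":0,"tz":-1.5,"twist":0,"hand":1},
    {"tx":0,"ty":0,"tz":-1.5,"twist":0,"hand":1},
    {"tx":0,"ty":0,"tz":0,"twist":0,"hand":1},
    {"tx":0,"ty":0,"tz":0,"twist":0,"hand":1}
  ]
}}

```text
clock: 16.25
ee_pos: [529.5, -216.1, 258.2]
ee_rot: [[-0.947, -0.321, -0.0], [-0.321, 0.947, 0.0], [0.0, 0.0, -1.0]]
contact_force: [-0.7, 0.1, 0.6]
width: 0.1
finger_force: 0.0
```

Call:
{"method": "send_rows", "body": {
  "series": [
    {"tx":0,"ty":0,"tz":-1,"twist":0,"hand":1},
    {"tx":0,"ty":0,"tz":-1,"twist":0,"hand":1},
    {"tx":0,"ty":0,"tz":0,"twist":0,"hand":1}
  ]
}}

```text
clock: 16.55
ee_pos: [529.5, -216.2, 256.3]
ee_rot: [[-0.947, -0.321, 0.0], [-0.321, 0.947, -0.0], [-0.0, -0.0, -1.0]]
contact_force: [1.1, -0.2, 1.1]
width: -0.1
finger_force: 0.6
```

Call:
{"method": "send_rows", "body": {
  "series": [
    {"tx":0,"ty":0,"tz":-1.5,"twist":0,"hand":1},
    {"tx":0,"ty":0,"tz":-1,"twist":0,"hand":1},
    {"tx":0,"ty":0,"tz":0,"twist":0,"hand":1}
  ]
}}

```text
clock: 16.85
ee_pos: [529.5, -216.3, 253.9]
ee_rot: [[-0.947, -0.321, 0.0], [-0.321, 0.947, -0.0], [0.0, -0.0, -1.0]]
contact_force: [-2.1, -0.8, 4.3]
width: 0.3
finger_force: 2.1
```

Call:
{"method": "send_rows", "body": {
  "series": [
    {"tx":0,"ty":0,"tz":-1,"twist":0,"hand":1},
    {"tx":0,"ty":0,"tz":-0.5,"twist":0,"hand":1},
    {"tx":0,"ty":0,"tz":0,"twist":0,"hand":1}
  ]
}}

```text
clock: 17.15
ee_pos: [529.4, -216.3, 252.6]
ee_rot: [[-0.947, -0.321, -0.0], [-0.321, 0.947, -0.0], [0.0, -0.0, -1.0]]
contact_force: [-2.1, -0.6, 5.5]
width: 0.1
finger_force: 2.9
```

Call:
{"method": "send_rows", "body": {
  "series": [
    {"tx":0,"ty":0,"tz":-1,"twist":0,"hand":1},
    {"tx":0,"ty":0,"tz":0,"twist":0,"hand":1}
  ]
}}

```text
clock: 17.35
ee_pos: [529.4, -216.3, 251.7]
ee_rot: [[-0.947, -0.321, -0.0], [-0.321, 0.947, -0.001], [0.0, -0.0, -1.0]]
contact_force: [-2.9, 0.5, 7.6]
width: -0.3
finger_force: 3.5
```

Call:
{"method": "send_rows", "body": {
  "series": [
    {"tx":0,"ty":0,"tz":-1,"twist":0,"hand":1}
  ]
}}

```text
clock: 17.45
ee_pos: [529.4, -216.4, 250.9]
ee_rot: [[-0.947, -0.321, -0.0], [-0.321, 0.947, -0.001], [0.0, -0.0, -1.0]]
contact_force: [-4.5, 0.6, 9.7]
width: -0.1
finger_force: 4.1
```

Call:
{"method": "send_rows", "body": {
  "series": [
    {"tx":0,"ty":0,"tz":-1,"twist":0,"hand":1}
  ]
}}

```text
clock: 17.55
ee_pos: [529.3, -216.4, 250.0]
ee_rot: [[-0.947, -0.322, -0.001], [-0.322, 0.947, -0.001], [0.001, -0.001, -1.0]]
contact_force: [-5.8, -0.7, 10.6]
width: -0.0
finger_force: 4.7
```

Call:
{"method": "send_rows", "body": {
  "series": [
    {"tx":0,"ty":0,"tz":-0.7,"twist":0,"hand":1}
  ]
}}

```text
clock: 17.65
ee_pos: [529.3, -216.5, 249.4]
ee_rot: [[-0.947, -0.322, -0.001], [-0.322, 0.947, -0.001], [0.001, -0.001, -1.0]]
contact_force: [-5.5, 0.2, 11.4]
width: -0.2
finger_force: 5.0
```

Call:
{"method": "send_rows", "body": {
  "series": [
    {"tx":0,"ty":0,"tz":-0.7,"twist":0,"hand":1}
  ]
}}

```text
clock: 17.75
ee_pos: [529.3, -216.5, 248.8]
ee_rot: [[-0.947, -0.321, -0.001], [-0.321, 0.947, -0.001], [0.001, -0.001, -1.0]]
contact_force: [-6.0, -0.1, 12.9]
width: -0.1
finger_force: 5.4
```

Call:
{"method": "send_rows", "body": {
  "series": [
    {"tx":-0.3,"ty":-0.1,"tz":-0.6,"twist":0,"hand":1}
  ]
}}

```text
clock: 17.85
ee_pos: [529.1, -216.6, 248.3]
ee_rot: [[-0.947, -0.321, -0.0], [-0.321, 0.947, -0.001], [0.001, -0.001, -1.0]]
contact_force: [-6.3, 0.3, 12.0]
width: 0.2
finger_force: 5.6
```

Call:
{"method": "send_rows", "body": {
  "series": [
    {"tx":-0.3,"ty":-0.1,"tz":-0.6,"twist":0,"hand":1}
  ]
}}

```text
clock: 17.95
ee_pos: [528.9, -216.7, 247.8]
ee_rot: [[-0.947, -0.321, 0.0], [-0.321, 0.947, -0.001], [0.0, -0.001, -1.0]]
contact_force: [-5.4, 0.9, 13.8]
width: 0.2
finger_force: 5.8
```

Call:
{"method": "send_rows", "body": {
  "series": [
    {"tx":0,"ty":0,"tz":-0.6,"twist":0,"hand":1}
  ]
}}

```text
clock: 18.05
ee_pos: [528.8, -216.7, 247.3]
ee_rot: [[-0.947, -0.322, -0.0], [-0.322, 0.947, -0.001], [0.0, -0.001, -1.0]]
contact_force: [-5.7, 0.3, 14.0]
width: -0.4
finger_force: 6.1
```

Call:
{"method": "send_rows", "body": {
  "series": [
    {"tx":0,"ty":0,"tz":-0.6,"twist":0,"hand":1}
  ]
}}

```text
clock: 18.15
ee_pos: [528.9, -216.7, 246.8]
ee_rot: [[-0.947, -0.322, -0.0], [-0.322, 0.947, -0.001], [0.001, -0.001, -1.0]]
contact_force: [-6.1, -0.1, 13.9]
width: -0.2
finger_force: 6.4
```

Call:
{"method": "send_rows", "body": {
  "series": [
    {"tx":0,"ty":0,"tz":-0.6,"twist":0,"hand":1}
  ]
}}

```text
clock: 18.25
ee_pos: [528.8, -216.7, 246.2]
ee_rot: [[-0.947, -0.322, -0.0], [-0.322, 0.947, -0.001], [0.001, -0.001, -1.0]]
contact_force: [-6.9, 1.0, 14.6]
width: -0.1
finger_force: 6.7
```

Call:
{"method": "send_rows", "body": {
  "series": [
    {"tx":-0.3,"ty":-0.1,"tz":-0.6,"twist":0,"hand":1}
  ]
}}

```text
clock: 18.35
ee_pos: [528.6, -216.9, 245.7]
ee_rot: [[-0.947, -0.321, -0.0], [-0.321, 0.947, -0.001], [0.0, -0.001, -1.0]]
contact_force: [-5.3, 1.4, 14.9]
width: 0.0
finger_force: 6.9
```

Call:
{"method": "send_rows", "body": {
  "series": [
    {"tx":0,"ty":0,"tz":-0.6,"twist":0,"hand":1}
  ]
}}

```text
clock: 18.45
ee_pos: [528.6, -216.9, 245.2]
ee_rot: [[-0.947, -0.322, -0.0], [-0.322, 0.947, -0.001], [0.0, -0.001, -1.0]]
contact_force: [-5.4, 1.4, 15.2]
width: -0.1
finger_force: 7.2
```

Call:
{"method": "send_rows", "body": {
  "series": [
    {"tx":0,"ty":0,"tz":-0.7,"twist":0,"hand":1}
  ]
}}

```text
clock: 18.55
ee_pos: [528.6, -216.9, 244.6]
ee_rot: [[-0.947, -0.322, -0.0], [-0.322, 0.947, -0.001], [0.001, -0.001, -1.0]]
contact_force: [-6.6, 0.7, 16.2]
width: 0.1
finger_force: 7.4
```

Call:
{"method": "send_rows", "body": {
  "series": [
    {"tx":0,"ty":0,"tz":-0.6,"twist":0,"hand":1}
  ]
}}

```text
clock: 18.65
ee_pos: [528.5, -216.9, 244.0]
ee_rot: [[-0.947, -0.322, -0.0], [-0.322, 0.947, -0.001], [0.001, -0.001, -1.0]]
contact_force: [-7.7, 0.7, 16.0]
width: -0.2
finger_force: 7.5
```

Call:
{"method": "send_rows", "body": {
  "series": [
    {"tx":0,"ty":0,"tz":-0.6,"twist":0,"hand":1}
  ]
}}

```text
clock: 18.75
ee_pos: [528.6, -217.0, 243.5]
ee_rot: [[-0.947, -0.322, -0.0], [-0.322, 0.947, -0.001], [0.001, -0.001, -1.0]]
contact_force: [-7.5, 0.3, 15.4]
width: -0.4
finger_force: 7.8
```

Call:
{"method": "send_rows", "body": {
  "series": [
    {"tx":-0.3,"ty":-0.1,"tz":-0.6,"twist":0,"hand":1}
  ]
}}

```text
clock: 18.85
ee_pos: [528.3, -217.1, 242.7]
ee_rot: [[-0.947, -0.322, -0.0], [-0.322, 0.947, -0.001], [0.001, -0.001, -1.0]]
contact_force: [-2.7, -1.0, 3.6]
width: 0.1
finger_force: 1.5
```

The force fell from about 16 to 3.6 N, so the second end has snapped. I ease off.

Call:
{"method": "send_rows", "body": {
  "series": [
    {"tx":0,"ty":0,"tz":4,"twist":0,"hand":1},
    {"tx":0,"ty":0,"tz":20,"twist":0,"hand":1},
    {"tx":13,"ty":5,"tz":40,"twist":0,"hand":1},
    {"tx":0,"ty":0,"tz":20,"twist":0,"hand":0.5},
    {"tx":0,"ty":0,"tz":0,"twist":0,"hand":0},
    {"tx":0,"ty":0,"tz":0,"twist":0,"hand":0},
    {"tx":0,"ty":0,"tz":0,"twist":0,"hand":0},
    {"tx":0,"ty":0,"tz":0,"twist":0,"hand":0}
  ]
}}

```text
clock: 19.65
ee_pos: [540.6, -211.3, 323.3]
ee_rot: [[-0.947, -0.321, -0.003], [-0.321, 0.947, 0.002], [0.002, 0.003, -1.0]]
contact_force: [0.2, 0.6, 0.1]
width: 72.4
finger_force: 0.0
```

Run:
```python
from h import *
s=robot.state(); print(s['clock'],s['ee_pos'],s['contact_force'],s['width'])
a=np.radians(18.8);U=np.array([np.cos(a),np.sin(a),0]);V=np.array([-U[1],U[0],0]);M=np.array([546.3,-210.2,60]);z=np.array([0,0,1.])
d=grab('wrist','w9.png');e=grab('side','s9.png')
im=d['frame']
print('top line home height',[(t,int(im[int(round(q[1])),int(round(q[0]))].mean())) for t in range(-38,39) for q in [proj(d,M+t*U+13*z)] if 0<=q[1]<420])
hsv=cv2.cvtColor(im,cv2.COLOR_RGB2HSV)
for t in(-12,0,12):
    w=[b for b in np.arange(-18,18.1,.25) for q in [proj(d,M+t*U+b*V)] if hsv[int(round(q[1])),int(round(q[0])),1]<75]; print(t,min(w),max(w))
A=cv2.imread('pics/w9.png')[130:330,180:380]; q=proj(e,M).astype(int); B=cv2.imread('pics/s9.png')[q[1]-40:q[1]+40,q[0]-40:q[0]+40]
cv2.imwrite('pics/f9.png',np.hstack([cv2.resize(A,(400,400),interpolation=2),cv2.resize(B,(400,400),interpolation=2)]))
```

```text
19.65 [ 540.63657033 -211.25986616  323.28477422] [0.17381015 0.59631888 0.07871976] 72.36290241336445
top line home height [(-38, 206), (-37, 162), (-36, 144), (-35, 140), (-34, 173), (-33, 207), (-32, 215), (-31, 214), (-30, 215), (-29, 215), (-28, 215), (-27, 215), (-26, 214), (-25, 214), (-24, 215), (-23, 215), (-22, 215), (-21, 214), (-20, 215), (-19, 215), (-18, 215), (-17, 211), (-16, 190), (-15, 151), (-14, 133), (-13, 134), (-12, 133), (-11, 133), (-10, 133), (-9, 134), (-8, 133), (-7, 133), (-6, 134), (-5, 133), (-4, 134), (-3, 133), (-2, 133), (-1, 132), (0, 133), (1, 132), (2, 133), (3, 132), (4, 132), (5, 133), (6, 133), (7, 133), (8, 132), (9, 132), (10, 133), (11, 131), (12, 132), (13, 131), (14, 132), (15, 131), (16, 132), (17, 131), (18, 131), (19, 131), (20, 132), (21, 131), (22, 131), (23, 122), (24, 101), (25, 75), (26, 92), (27, 132), (28, 133), (29, 134), (30, 144), (31, 160), (32, 168), (33, 170), (34, 171), (35, 168), (36, 147), (37, 107), (38, 82)]
-12 -13.25 12.25
0 -12.75 12.25
12 -13.0 12.5
```

View pics/f9.png

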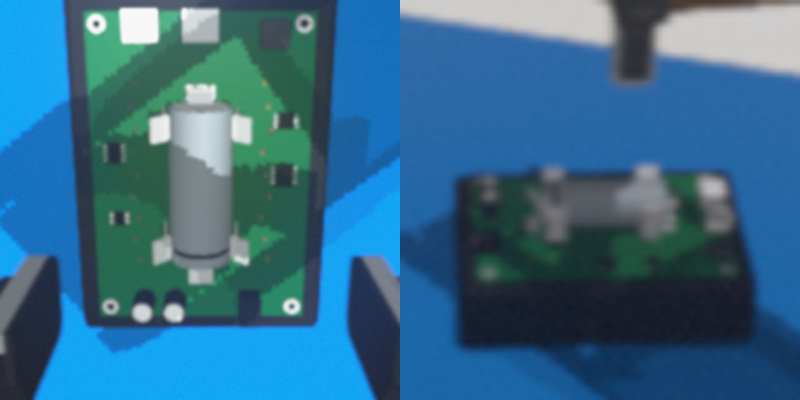

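The last picture shows the cell seated level between both clips. The groove and button end (200,255) points to the black charging socket (248,305), and the metal sockets are at the top. The jaws are sprung in at both ends, and the fingers are clear. Handing in.

```bash
python3 -c "
from rig import robot
print(robot.close_job())"
```

```text
the job is handed in; nothing more can be done
None
```

The cell is in the green board's holder with its button end towards the black charging socket; both ends snapped (peaks about 10.6 N and 16 N, under 20 N), it looks level with the fingers clear, and I handed the job in at about 20 s without a separate check that each end sits on its clip floor.

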